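# Refit the lint screen of a dryer vent box

## Task

The clean lint screen of the dryer's vent box lies flat on the little wooden shelf and is too thin to pick up there. Press lightly on it with the fingertips and slide it forward until its pull tab sticks well out over the shelf's front edge (not so far that it tips off), take it by the tab, and push it into the slot of the vent box against its springy seal until the catches click and it stays fully home, then let go. Be gentle: do not bear down on the mesh or ram the box, do not let the screen fall on the worktop, and leave the tin, the peg and the brush where they are.

Things in the scene. Friction and masses are not known exactly. Their poses are not given: they have to be found in the camera images.
- screen: Lint screen, loose, 0.1 kg: flat white plastic frame, 3 mm thick, with steel wire mesh, 144 mm long along its x. Origin: middle of length and width, on the underside; z up. Pull tab: the narrow end, x -72 to -32 mm, 50 mm wide, four grey grip lines. Mesh part: x -32 to +72 mm, 84 mm wide. Centre of mass at x = +7 mm. Starts flat on the shelf, tab in front, within 0.1 rad of its yaw.
- screen_tab (a point): middle of the tab's free end: x = -72 mm on the screen, half way through its thickness. The sides of the tab (50 mm apart, parallel) can be gripped from above once it hangs out over the shelf's edge
- screen_mesh (a point): a good place to press, on top of the mesh part: x = +15 mm, z = 3 mm on the screen; the mesh is stiff and may be pressed anywhere. Friction to the shelf is about 0.33, to rubber fingertips more: a press of 4 to 9 N draws it along, though the fingers may slip a little. Its press on the shelf must stay under 20 N, so come down on it slowly
- riser: Low wooden shelf, fixed on the worktop: flat top 200 mm deep (x) by 300 mm wide (y), top face at z = 75 mm, slab 14 mm thick, open in front below it. A rail 10 mm thick, 12 mm high runs along the back of the top (front face at x = +90 mm), 1 to 20 mm behind the screen, so the screen can only leave over the front. Origin: centre of its foot, on the worktop; -x is its front.
- riser_edge (a point): middle of the shelf's front top edge: x = -100 mm, z = 75 mm on the shelf; axes as the shelf's
- lintbox: Vent box of the dryer, fixed on the worktop: white plastic, 130 x 130 mm, 80 mm high; on top a grey hose collar 88 mm wide, 34 mm high, its centre at x = +22 mm. Origin: centre of its foot, on the worktop. The front face (x = -65 mm, looking along -x) has the slot. The screen goes in level, mesh end first, tab out. All forces on it together must stay under 40 N: push with under 25.
- lintbox_mouth (a point): middle of the slot's floor line in the front face: x = -65 mm, z = 45 mm on the box; axes as the box's, +x runs into the slot. The slot is level, 6 mm high (floor z = 45 mm) and 87 mm wide; its grey mouth flares over the first 8 mm to 14 mm high and 97 mm wide
- lintbox_home (a point): screen's origin when home (x = -33 mm, z = 45 mm on the box): mesh part inside, shoulders flush with the front, tab outside. Side catches resist with about 10 N from 14 mm before home; over the last 4 mm a springy seal pushes back with 6 to 12 N and throws the screen out again unless it is pushed home (14 N or so; a hard stop is 2 mm past it), where the catches snap into notches and hold
- polish_tin: round tin, 65 mm wide and 29 mm high, standing on the shelf to the left of the screen: leave alone
- peg_2: clothes peg, 15 x 72 x 12 mm, lying on the shelf's left front: leave alone
- scrub_brush: wooden scrubbing brush, 57 x 150 x 43 mm, lying on the worktop in front, between shelf and box: leave alone
Mind the look-alikes: they are no part of the job. What is meant by the screen is not green, and is the larger of those in its own colour.

How it is judged:
By the outcome, as a careful person would: the job done as asked, in the order asked, and still so for the second after the job is handed in, with the robot touching nothing.
It also fails if it takes over 72 s, if anything falls off the work surface, if the arm or the gripper's body presses on something with over 40 N, if the wrist force passes 120 N, or if a joint passes its speed limit or range.

## Robot

A 6-joint arm with a two-finger parallel gripper is mounted at the origin on a cart in front of the work surface, level with it; the furniture and walls round the work are solid. World frame = base frame: x ahead of the robot, y to its left, z up, the work surface at z = 0. Lengths are in m, angles in rad, forces in N, time in s.
With the tool pointing down it reaches from about 0.35 to 0.875 m from the base axis. Payload 4.2 kg.
Tool frame: the origin (TCP) lies on the mounting face of the last link; the fingertips stand 182 mm ahead of it and the grasp point (between the pads) lies 164 mm ahead of it; z points along the fingers, y is the line along which they close (so a half turn about z gives the same grasp; the last joint's range is limited). The gripper opens to 87 mm and grips with 3 to 60 N. Pads are 19 mm wide; open, the fingers measure 117 mm over their backs; the gripper's body (75 mm by 190 mm) begins 51 mm behind the grasp point.
Start: joints at [-1.063, 0.385, 0.008, 0, -1.194, -0.259], TCP at [0.154, -0.606, 0.405] pointing down, gripper open.
Joint ranges: [-3.14, 3.14], [-1.21, 2.06], [-1.07, 1.41], [-3.16, 2.05], [-2.99, -0.16], [-3.1, 3.1]. Speed limits (rad/s): [2.79, 2.79, 3.14, 3.14, 3.14, 3.14].

## Interface

Orientations are given as [roll, pitch, yaw] about the fixed x, y, z axes, in that order (R = Rz(yaw) Ry(pitch) Rx(roll)).
In Python, from cell import ctrl, cams, finder gives the robot as it stands.
- The arm moves only by the shell command python3 -m inch 'ROWS' [FORCE]. ROWS is JSON, a list that holds one entry, the list of rows, each a list of 7 numbers: the shift along the tool's x, y, z each as a share of 20 cm, from -1 to 1, then the turn, a rotation vector about the tool's x, y, z each as a share of 60 degrees, from -1 to 1, then the opening, from -1 (shut) to 1 (fully open). A call has 1 to 10 rows; each row is the pose to reach, as a shift and turn from the pose commanded when the call began, along the tool's axes at that moment; what a row does not reach only later rows make up. A row lasts 1/8 s, in which the tool goes at most 62.5 mm and 10.7 degrees, less where a joint would pass 70% of its speed; a pose out of reach is approached as far as the arm can. A call with a number of a shift or a turn outside -1 to 1 is refused whole. A call with a gripper value outside its range is refused whole. The fingers move at their own pace and stop on an object; FORCE is the grip in N (left out, the last holds). Time passes only in rows, so rows that repeat a pose let the fingers close. It gives the time, the measured TCP pose, the force, the opening and the grip force at its end, in the units of the state.
- ctrl.get_state(): the state, without advancing time (a new reading comes with each control period).
- cams.grab_frame(name): name is "scene" or "top"; returns a dict with "img" (384x512x3 uint8, blue, green, red), "fov_y" (degrees; the focal length in pixels is half the picture's height over the tangent of half this angle, whatever the lens; pixels are square), "cx", "cy" (the principal point, pixels), "distortion" ([k1, k2, p1, p2, k3] as OpenCV has them; the pictures are not rectified), "xyz" and "attitude" of the camera in the world. Camera axes: x right, y down, z forward; pixel columns grow to the right and rows downward; lengths in m; the calibration is good to about 2 mm. A picture is of the moment at which its call begins. There is no depth.
- ctrl.close_job(): hands the job in; it is judged then, once.
Trained networks look in the newest picture that a camera, given by its name, has taken for a name from the list of things; names that differ only in an ending like _2 or _b are one class to them, and where a whole thing is asked for, a point or a joint stands for the part that bears it (a point fixed in the world has none). Each returns a list of dicts, best first, with "confidence" (0 to 1); they miss things now and then, are a little off and sometimes report something else, mostly with a low value. They report only what shows in the picture. A call takes as long as a camera call. They do not tell look-alikes from the thing itself.
- finder.recognise(camera, label): "extent" ([centre column, centre row, width, height] in pixels, round what is visible of it).
- finder.cut_out(camera, label): "mask" (384x512 bool, what is visible of it) and "extent" ([centre column, centre row, width, height] in pixels, round what is visible of it).
- finder.landmark_of(camera, label): "uv" ([column, row] in pixels: a listed point, or the origin of a listed thing).
The state is a dict: "time": time; "joint_pos": joint angles; "qd": joint speeds; "joint_efforts": joint torques, N m; "tool_pos": TCP position; "ee_rot": TCP orientation; "contact_force": force on the tool from outside, world axes, zero at the start; "torque": the same for the moment, N m; "opening": finger opening in m; "grasp_force": force on a finger pad.
Only numpy, scipy, OpenCV 4.12 (cv2) and the standard library are available. Lean on these libraries where they do the work, as an engineer would, in place of code of your own. Each camera call takes 0.05 s, during which the arm holds its last target. There are 200 camera calls.

## Working session

There is one attempt and no reset: what is moved stays moved. The work goes in short steps, Python scripts to look and compute and a shell command to move; the robot and the scene stay as the last step left them, time stands still between calls to the robot, and variables do not carry over. Pictures are saved under pics/ and viewed, at most 10 in all, crops included, and the job is handed in when it is done.

```bash
ls; mkdir -p pics
cat > h.py <<'E'
import numpy as np, cv2
from scipy.spatial.transform import Rotation as R
from cell import ctrl, cams, finder
def cam(f):
    fl=f["img"].shape[0]/2/np.tan(np.radians(f["fov_y"])/2)
    K=np.array([[fl,0,f["cx"]],[0,fl,f["cy"]],[0,0,1.]])
    a=np.array(f["attitude"],float)
    Rm=R.from_euler('xyz',a).as_matrix() if a.size==3 else (a if a.shape==(3,3) else R.from_quat(a).as_matrix())
    return K,np.array(f["distortion"],float),Rm,np.array(f["xyz"],float)
def ray(f,uv):
    K,D,Rm,c=cam(f); p=cv2.undistortPoints(np.array(uv,float).reshape(-1,1,2),K,D).reshape(-1,2)
    return c,(Rm@np.c_[p,np.ones(len(p))].T).T
def onz(f,uv,z):
    c,d=ray(f,uv); return c+d*((z-c[2])/d[:,2])[:,None]
def proj(f,P):
    K,D,Rm,c=cam(f); q=(np.array(P,float).reshape(-1,3)-c)@Rm
    return cv2.projectPoints(q,np.zeros(3),np.zeros(3),K,D)[0].reshape(-1,2)
def tri(fs,uvs):
    A=0;b=0
    for f,uv in zip(fs,uvs):
        c,d=ray(f,[uv]); d=d[0]/np.linalg.norm(d[0]); M=np.eye(3)-np.outer(d,d); A=A+M;b=b+M@c
    return np.linalg.solve(A,b)
E
python3 - <<'E'
from h import *
fs={n:cams.grab_frame(n) for n in("scene","top")}
for n,f in fs.items(): print(n,f["fov_y"],f["xyz"],f["attitude"],f["distortion"])
cv2.imwrite("pics/a.png",np.vstack([cv2.resize(fs["scene"]["img"],(400,300)),cv2.resize(fs["top"]["img"],(400,300))])) if 0 else [cv2.imwrite(f"pics/a_{n}.png",f["img"]) for n,f in fs.items()]
for l in["screen","screen_tab","screen_mesh","riser","riser_edge","lintbox","lintbox_mouth","lintbox_home"]:
    for n in fs:
        r=finder.landmark_of(n,l); print(l,n,[(np.round(q["uv"],1).tolist(),round(q["confidence"],2)) for q in r])
print(ctrl.get_state())
E
```

```text
pics
scene 56.69236777537031 [-0.14781211  0.40037141  0.70290852] [-2.22063309 -0.01561213 -2.09945808] [-0.11414796  0.          0.          0.          0.        ]
top 48.711324216631 [ 0.47250204 -0.01981514  1.1873331 ] [-3.07040299  0.01546844 -1.55182282] [-0.15761956  0.          0.          0.          0.        ]
screen scene [([263.0, 216.0], 0.86), ([183.6, 212.0], 0.78), ([325.4, 183.3], 0.47)]
screen top [([173.4, 178.1], 0.87), ([252.3, 133.6], 0.61), ([266.2, 199.7], 0.57)]
screen_tab scene [([187.3, 229.7], 0.9), ([259.1, 227.0], 0.82), ([237.5, 194.8], 0.52)]
screen_tab top [([247.6, 209.2], 0.9), ([174.0, 207.8], 0.83), ([252.1, 152.5], 0.72), ([337.2, 179.4], 0.47)]
screen_mesh scene [([185.4, 208.5], 0.87), ([266.7, 213.1], 0.75), ([225.6, 184.1], 0.74)]
screen_mesh top [([254.4, 131.4], 0.89), ([174.4, 172.4], 0.79), ([264.2, 196.0], 0.67)]
riser scene [([180.9, 234.1], 0.9)]
riser top [([171.1, 178.3], 0.62), ([175.7, 183.1], 0.55)]
riser_edge scene [([187.8, 238.4], 0.75)]
riser_edge top [([168.0, 218.3], 0.97), ([251.3, 248.6], 0.5)]
lintbox scene [([311.0, 1
[... 280 characters left out ...]
 0.9, 'joint_pos': array([-1.06341921e+00,  3.84667170e-01,  7.90189440e-03,  4.74964176e-05,
       -1.19396535e+00, -2.58581846e-01]), 'qd': array([-5.37107854e-04,  9.20628150e-05, -1.55167297e-05, -2.35443239e-04,
        6.99698182e-04, -5.01528791e-04]), 'joint_efforts': array([-4.35847505e-04, -3.90454352e+01,  1.87620842e+01,  4.22440991e+00,
        1.55272067e-02, -1.11007881e-05]), 'tool_pos': array([ 0.15390144, -0.6057356 ,  0.40477771]), 'ee_rot': array([-3.14151784e+00, -2.58957405e-05, -2.89277991e+00]), 'contact_force': array([-0.39676465, -0.32388002,  0.85479379]), 'torque': array([-0.06215043,  0.00287237,  0.06309354]), 'grasp_force': 0.0, 'opening': 0.08708382346235496}
```

View pics/a_scene.png

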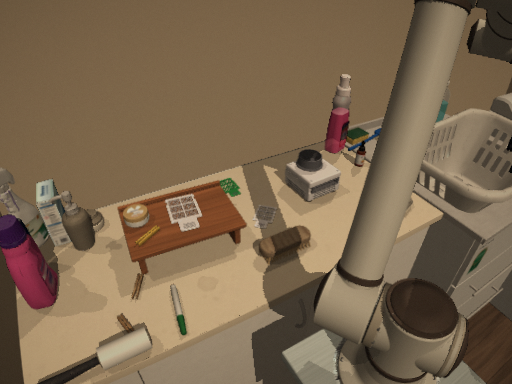

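View pics/a_top.png

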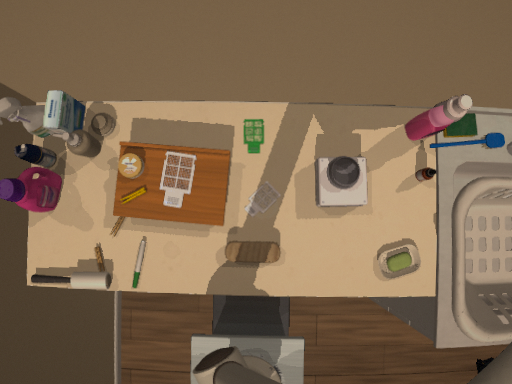

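Run:
```python
from h import *
fs={n:cams.grab_frame(n) for n in("scene","top")}
up=lambda im,k:cv2.resize(im,None,fx=k,fy=k,interpolation=cv2.INTER_CUBIC)
t=fs["top"]["img"];s=fs["scene"]["img"]
a=up(t[135:230,110:290],4)[:380,:720]; 
cv2.imwrite("pics/b1.png",a)
cv2.imwrite("pics/b2.png",np.hstack([up(t[145:215,305:380],5),up(s[145:215,275:350],5)]))
for l,n in [("screen","top"),("screen","scene"),("riser","top"),("lintbox","top"),("lintbox","scene")]:
    for q in finder.cut_out(n,l):
        m=q["mask"].astype(np.uint8); cs,_=cv2.findContours(m,0,2); c=max(cs,key=cv2.contourArea)
        print(l,n,round(q["confidence"],2),np.round(q["extent"],1),np.round(cv2.minAreaRect(c)[0],1),np.round(cv2.minAreaRect(c)[1:][0],1),round(cv2.minAreaRect(c)[2],1),m.sum())
t=fs["top"]
for nm,l,z in [("screen_tab",1,.0765)]: print(onz(t,[[174,207.8]],.0765),onz(t,[[174.4,172.4]],.078),onz(t,[[173.4,178.1]],.075))
print("edge",onz(t,[[168,218.3]],.075),"mouth",onz(t,[[339.2,204.8]],.045),tri([fs["scene"],t],[[322.7,184],[339.2,204.8]]),"home",onz(t,[[340.3,196.2]],.045),"lb",onz(t,[[336.7,180.4]],0), "tab tri",tri([fs["scene"],t],[[187.3,229.7],[174,207.8]]))
```

```text
screen top 0.91 [254.4 135.4  21.8  34.4] [253. 136.] [34. 20.] 90.0 403
screen top 0.69 [175.9 178.8  38.6  56.7] [176.8 179.6] [32.3 53.4] 10.0 1074
screen top 0.58 [263.7 200.2  32.8  34.5] [260.5 199.5] [19.8 35.4] 45.0 405
screen top 0.51 [171.4 181.2 118.3  88.9] [170.9 182.4] [110.9  77.2] 6.1 6304
screen scene 0.66 [266.9 218.4  23.9  29.1] [263.9 216.7] [18.3 26.4] 26.6 401
screen scene 0.63 [181.8 212.7  36.5  36. ] [184.5 213.2] [33.9 32.3] 77.5 921
screen scene 0.61 [230.4 188.2  18.9  16.7] [229.2 187.6] [19.6 11.4] 49.4 169
riser top 0.62 [172.9 182.9 116.3  88.9] [171.3 182.7] [109.8  75.2] 5.3 5840
lintbox top 0.8 [342.5 179.5  56.   51.2] [341.  180.5] [49. 52.] 90.0 2501
lintbox scene 0.83 [313.  174.9  55.3  48.8] [311.9 176.1] [52.3 43.5] 40.6 1892
[[0.50594822 0.19863104 0.0765    ]] [[0.59977942 0.20027254 0.078     ]] [[0.58484583 0.20304176 0.075     ]]
edge [[0.47790465 0.2141966  0.075     ]] mouth [[ 0.52318983 -0.24268184  0.045     ]] [ 0.52368894 -0.24006556  0.05276184] home [[ 0.54655394 -0.24557141  0.045     ]] lb [[ 0.59397497 -0.24404897  0.        ]] tab tri [0.50950856 0.20667138 0.07296788]
```

View pics/b1.png

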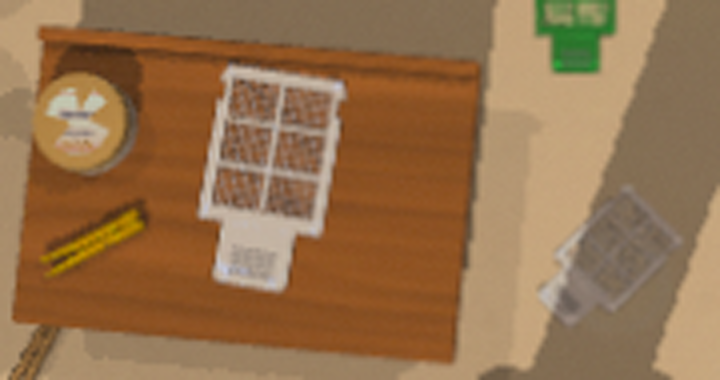

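View pics/b2.png

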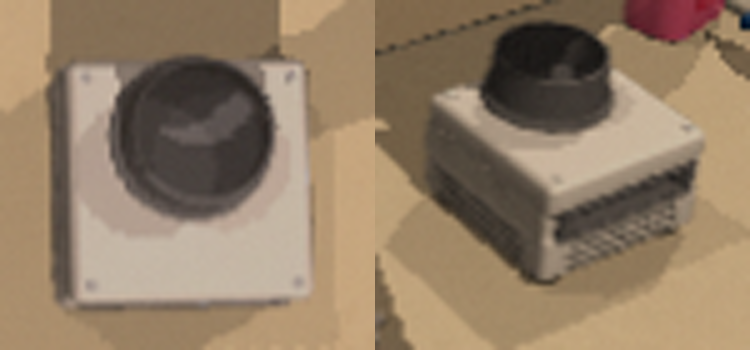

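Candidates in the top picture: a white screen on the shelf (176,180), a green one (254,135), and a small white one on the worktop (262,200). The one on the shelf is meant: it is not green and is the larger of the two white ones. The crop shows it with its tab to the front and grip lines. In the same crop the box's slot faces the robot, with its top corners at about (318..367, 157..205).

```bash
cat >> h.py <<'E'
from scipy.optimize import least_squares
def fit(local,world):
    local=np.array(local,float);world=np.array(world)[:,:2]
    def r(p):
        c,s=np.cos(p[2]),np.sin(p[2]); return (local@np.array([[c,s],[-s,c]])+p[:2]-world).ravel()
    o=least_squares(r,[.55,0,0]); return o.x,np.round(o.fun.reshape(-1,2)*1e3,1)
def go(target_pos,yaw):
    """target TCP pos (world) & yaw, tool down -> inch shares from measured pose"""
    s=ctrl.get_state(); T=R.from_euler('xyz',s["ee_rot"]); G=R.from_euler('xyz',[np.pi,0,yaw])
    d=T.inv().apply(np.array(target_pos)-s["tool_pos"])/.2; rv=(T.inv()*G).as_rotvec()/np.radians(60)
    return np.round(d,4),np.round(rv,4)
E
python3 - <<'E'
from h import *
t=cams.grab_frame("top")
c4=lambda P,k,o:(np.array(P,float)+.5)/k-.5+np.array(o)
S=onz(t,c4([[230,67],[345,85],[200,217],[320,235],[215,283],[285,291]],4,[110,135]),.0775)
p,r=fit([[.072,.042],[.072,-.042],[-.032,.042],[-.032,-.042],[-.072,.025],[-.072,-.025]],S);print("screen",p,r.tolist())
W=onz(t,c4([[14,322],[453,362]],4,[110,135]),.075); print("front edge",W, "yaw",np.arctan2(*(W[0]-W[1])[[1,0]])-np.pi/2)
B=onz(t,c4([[70,64],[308,62],[66,302],[312,299]],5,[305,145]),.08)
p,r=fit([[.065,.065],[.065,-.065],[-.065,.065],[-.065,-.065]],B);print("box",p,r.tolist())
c,s=np.cos(p[2]),np.sin(p[2]);print("home",p[0]-.033*c,p[1]-.033*s)
E
```

```text
screen [ 0.58058834  0.19352536 -0.14096113] [[1.7, 2.9], [1.1, -2.4], [-0.5, 0.9], [-1.8, -1.5], [1.1, 1.3], [-1.6, -1.2]]
front edge [[0.48279617 0.36433335 0.075     ]
 [0.46313591 0.06824787 0.075     ]] yaw -0.06630327938550473
box [ 0.5849524  -0.24459374  0.01579176] [[3.0, 2.1], [1.1, -0.3], [-1.2, -1.3], [-2.9, -0.6]]
home 0.5519565183872867 -0.2451148462010547
```

```bash
python3 -m inch '[[[-0.78,0.83,0,0,0,0,-1],[-0.78,0.83,0,0,0,0,-1],[-0.78,0.83,0,0,0,0,-1],[-0.78,0.83,0,0,0,0,-1]]]' 40
python3 -m inch '[[[-0.78,0.83,0,0,0,0,-1],[-0.78,0.83,0,0,0,0,-1],[-0.78,0.83,0,0,0,0,-1],[-0.78,0.83,0,0,0,0,-1]]]'
python3 -m inch '[[[-0.78,0.83,0,0,0,0.37,-1],[-0.78,0.83,0,0,0,0.37,-1],[-0.78,0.83,0,0,0,0.37,-1],[-0.78,0.83,0,0,0,0.37,-1]]]'
python3 - <<'E'
from h import *
print(go([.5954,.1914,.30],3.0006))
E
```

```text
time: 1.8
tool_pos: [0.2649, -0.4043, 0.4051]
ee_rot: [-3.141, 0.001, -2.891]
contact_force: [0.6, 0.1, 0.3]
opening: 0.0548
grasp_force: 0.0
time: 2.3
tool_pos: [0.3752, -0.205, 0.4053]
ee_rot: [-3.141, 0.001, -2.891]
contact_force: [-0.3, -0.3, 0.4]
opening: 0.0149
grasp_force: 0.0
time: 2.8
tool_pos: [0.4855, -0.0059, 0.4052]
ee_rot: [3.141, 0.001, 3.003]
contact_force: [0.9, -0.1, -0.1]
opening: 0.0004
grasp_force: 0.0
(array([-0.4076,  1.0527,  0.527 ]), array([0.0003, 0.0011, 0.0024]))
```

```bash
python3 -m inch '[[[-0.41,0.99,0.15,0,0,0,-1],[-0.41,0.99,0.3,0,0,0,-1],[-0.41,0.99,0.4,0,0,0,-1],[-0.41,0.99,0.4,0,0,0,-1],[-0.41,0.99,0.4,0,0,0,-1]]]'
python3 - <<'E'
from h import *
print(go([.5954,.1914,.266],3.0006))
f={n:cams.grab_frame(n) for n in("scene","top")}
a=f["top"]["img"][120:250,90:260];b=f["scene"]["img"][150:280,110:260]
cv2.imwrite("pics/c.png",cv2.resize(np.hstack([a,b]),None,fx=2.4,fy=2.4))
E
```

```text
time: 3.42
tool_pos: [0.594, 0.1791, 0.3217]
ee_rot: [-3.139, -0.004, 3.005]
contact_force: [-0.2, 0.3, -0.1]
opening: 0.0008
grasp_force: 0.0
(array([0.0005, 0.0628, 0.2785]), array([-0.0025, -0.0034,  0.0044]))
```

View pics/c.png

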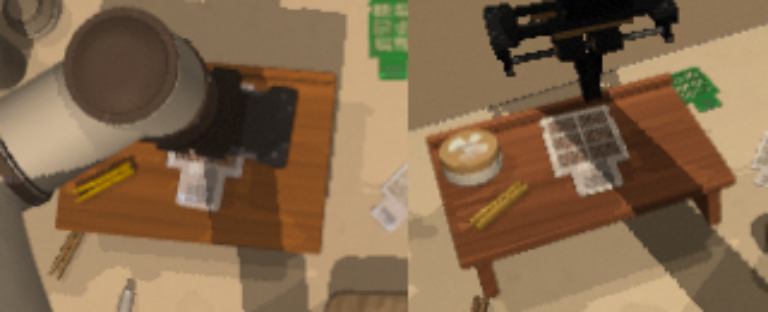

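```bash
python3 -m inch '[[[0,0.06,0.1,0,0,0,-1],[0,0.06,0.2,0,0,0,-1],[0,0.06,0.26,0,0,0,-1],[0,0.06,0.28,0,0,0,-1],[0,0.06,0.28,0,0,0,-1]]]'
python3 -m inch '[[[0,0,0.005,0,0,0,-1],[0,0,0.01,0,0,0,-1],[0,0,0.015,0,0,0,-1],[0,0,0.015,0,0,0,-1]]]'
```

```text
time: 4.15
tool_pos: [0.5952, 0.1887, 0.2689]
ee_rot: [3.141, 0.0, 3.003]
contact_force: [0.3, 0.1, 1.5]
opening: 0.0003
grasp_force: 0.0
time: 4.65
tool_pos: [0.5951, 0.1888, 0.2657]
ee_rot: [3.142, -0.0, 3.003]
contact_force: [0.3, 0.2, -0.2]
opening: 0.0007
grasp_force: 0.0
```

```bash
python3 -m inch '[[[0,0,0.005,0,0,0,-1],[0,0,0.01,0,0,0,-1],[0,0,0.015,0,0,0,-1],[0,0,0.015,0,0,0,-1]]]'
python3 -m inch '[[[0,0,0.005,0,0,0,-1],[0,0,0.005,0,0,0,-1]]]'
python3 -m inch '[[[0,0,0.005,0,0,0,-1],[0,0,0.005,0,0,0,-1]]]'
```

```text
time: 5.15
tool_pos: [0.5951, 0.1888, 0.2626]
ee_rot: [-3.141, -0.0, 3.003]
contact_force: [0.1, -0.3, 0.6]
opening: 0.0006
grasp_force: 0.0
time: 5.4
tool_pos: [0.5951, 0.1888, 0.2616]
ee_rot: [-3.141, -0.0, 3.003]
contact_force: [-0.9, 0.4, -0.4]
opening: 0.0005
grasp_force: 0.0
time: 5.65
tool_pos: [0.5951, 0.1888, 0.2608]
ee_rot: [3.142, 0.0, 3.003]
contact_force: [-0.1, -0.2, 1.2]
opening: 0.0008
grasp_force: 0.0
```

```bash
python3 -m inch '[[[0,0,0.003,0,0,0,-1],[0,0,0.003,0,0,0,-1]]]'
python3 -m inch '[[[0,0,0.002,0,0,0,-1],[0,0,0.002,0,0,0,-1]]]'
```

```text
time: 5.9
tool_pos: [0.5952, 0.1888, 0.2607]
ee_rot: [3.141, 0.0, 3.003]
contact_force: [-0.9, 0.1, 3.2]
opening: 0.0005
grasp_force: 1.8
time: 6.15
tool_pos: [0.5952, 0.1889, 0.2607]
ee_rot: [3.141, 0.001, 3.003]
contact_force: [-2.3, 0.1, 5.9]
opening: 0.0005
grasp_force: 2.8
```

```bash
python3 -m inch '[[[0.01,0,0.001,0,0,0,-1],[0.03,0,0.001,0,0,0,-1],[0.05,0,0.001,0,0,0,-1],[0.07,0,0.001,0,0,0,-1],[0.09,0,0.001,0,0,0,-1],[0.1,0,0.001,0,0,0,-1]]]'
python3 - <<'E'
from h import *
for n in("top","scene"):
  f=cams.grab_frame(n)
  print(n,[(np.round(q["uv"],1).tolist(),round(q["confidence"],2),onz(f,[q["uv"]],.0765).round(4).tolist()) for q in finder.landmark_of(n,"screen_tab")])
E
```

```text
time: 6.9
tool_pos: [0.5759, 0.192, 0.2607]
ee_rot: [3.14, 0.003, 3.004]
contact_force: [1.2, 0.0, 5.2]
opening: 0.0002
grasp_force: 2.6
top [([171.2, 214.2], 0.94, [[0.4889, 0.2056, 0.0765]]), ([251.4, 153.0], 0.74, [[0.6549, -0.003, 0.0765]]), ([248.5, 213.0], 0.71, [[0.4962, 0.0016, 0.0765]])]
scene [([262.2, 226.2], 0.68, [[0.4288, 0.0402, 0.0765]]), ([192.4, 235.8], 0.67, [[0.4836, 0.2113, 0.0765]]), ([237.1, 196.9], 0.65, [[0.5696, 0.0398, 0.0765]])]
```

```bash
python3 -m inch '[[[0.02,0,0.001,0,0,0,-1],[0.045,0,0.001,0,0,0,-1],[0.07,0,0.001,0,0,0,-1],[0.095,0,0.001,0,0,0,-1],[0.12,0,0.001,0,0,0,-1],[0.14,0,0.001,0,0,0,-1],[0.15,0,0.001,0,0,0,-1]]]'
python3 -m inch '[[[0.02,0,0,0,0,0,-1],[0.045,0,0,0,0,0,-1],[0.07,0,0,0,0,0,-1],[0.095,0,0,0,0,0,-1],[0.11,0,0,0,0,0,-1],[0.12,0,0,0,0,0,-1]]]'
python3 - <<'E'
from h import *
f={}
for n in("top","scene"):
  f[n]=cams.grab_frame(n)
  print(n,[(np.round(q["uv"],1).tolist(),round(q["confidence"],2),onz(f[n],[q["uv"]],.0765).round(4).tolist()) for q in finder.landmark_of(n,"screen_tab")])
a=f["top"]["img"][150:250,100:250];b=f["scene"]["img"][175:275,110:260]
cv2.imwrite("pics/d.png",cv2.resize(np.hstack([a,b]),None,fx=2.66,fy=2.66,interpolation=cv2.INTER_CUBIC))
E
```

```text
time: 7.98
tool_pos: [0.5463, 0.1962, 0.2606]
ee_rot: [3.139, 0.004, 3.004]
contact_force: [1.3, 0.3, 5.7]
opening: 0.0007
grasp_force: 2.9
time: 8.72
tool_pos: [0.5226, 0.1996, 0.2606]
ee_rot: [3.139, 0.004, 3.004]
contact_force: [1.4, -0.0, 5.8]
opening: 0.0007
grasp_force: 3.0
top [([168.6, 236.0], 0.93, [[0.4313, 0.211, 0.0765]]), ([246.6, 213.1], 0.87, [[0.4958, 0.0066, 0.0765]]), ([252.4, 153.5], 0.83, [[0.6536, -0.0057, 0.0765]])]
scene [([195.1, 251.5], 0.7, [[0.4304, 0.226, 0.0765]]), ([263.4, 225.7], 0.61, [[0.4289, 0.0365, 0.0765]]), ([238.7, 196.6], 0.45, [[0.5686, 0.0351, 0.0765]])]
```

View pics/d.png

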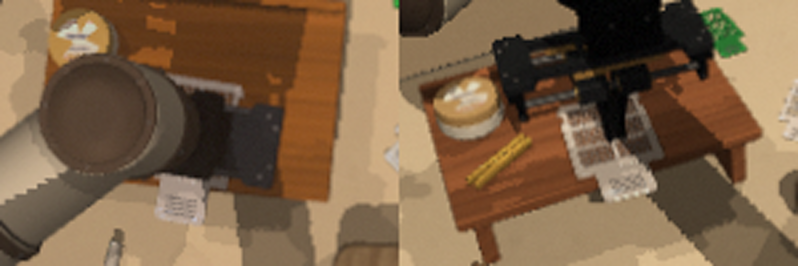

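```bash
python3 -m inch '[[[0,0,-0.02,0,0,0,-1],[0,0,-0.15,0,0,0,-1],[0,0,-0.4,0,0,0,-1],[0,-0.3,-0.5,0,0,0,1],[0,-0.6,-0.5,0,0,0,1],[0,-0.9,-0.5,0,0,0,1],[0,-0.9,-0.5,0,0,0,1]]]'
python3 - <<'E'
from h import *
f={}
for n in("top","scene"):
  f[n]=cams.grab_frame(n)
  for l in("screen_tab","screen_mesh"): print(n,l,[(np.round(q["uv"],1).tolist(),round(q["confidence"],2),onz(f[n],[q["uv"]],.0765).round(4).tolist()) for q in finder.landmark_of(n,l)][:2])
a=f["top"]["img"][165:245,130:210];b=f["scene"]["img"][180:260,150:230]
cv2.imwrite("pics/e.png",cv2.resize(np.hstack([a,b]),None,fx=5,fy=5,interpolation=cv2.INTER_CUBIC))
print(ctrl.get_state()["opening"])
E
```

```text
time: 9.8
tool_pos: [0.4954, 0.0176, 0.3587]
ee_rot: [-3.141, -0.003, 2.997]
contact_force: [0.4, 0.9, 0.8]
opening: 0.0327
grasp_force: 0.0
top screen_tab [([255.3, 152.2], 0.83, [[0.6572, -0.0133, 0.0765]])]
top screen_mesh [([172.1, 201.8], 0.76, [[0.5217, 0.2042, 0.0765]]), ([261.1, 195.6], 0.59, [[0.5424, -0.0305, 0.0765]])]
scene screen_tab [([234.9, 193.6], 0.76, [[0.5864, 0.0382, 0.0765]]), ([257.9, 225.7], 0.65, [[0.4359, 0.049, 0.0765]])]
scene screen_mesh [([262.8, 213.3], 0.67, [[0.472, 0.0126, 0.0765]]), ([192.7, 225.7], 0.66, [[0.5181, 0.1965, 0.0765]])]
0.05646000470115543
```

View pics/e.png

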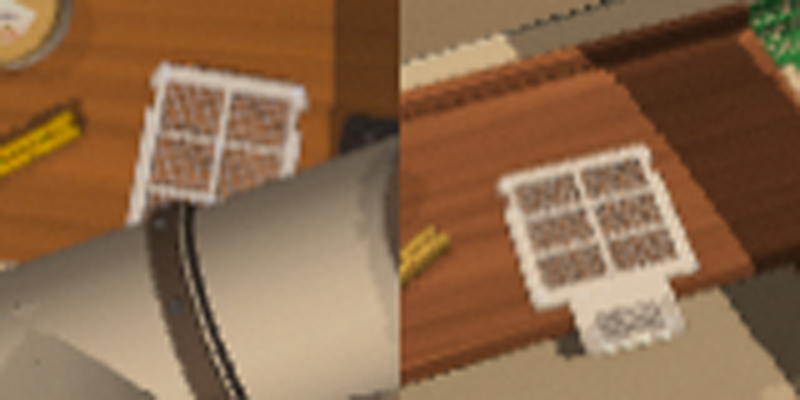

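Run:
```python
from h import *
T=cams.grab_frame("top");S=cams.grab_frame("scene")
c4=lambda P,k,o:(np.array(P,float)+.5)/k-.5+np.array(o)
L=np.array([[.072,.042],[.072,-.042],[-.032,-.042],[-.032,.042],[-.072,-.025],[-.072,.025]])
us=c4([[100,185],[250,150],[297,267],[140,305],[283,330],[192,352]],5,[150,180])
ut=c4([[158,68],[304,92]],5,[130,165])
ws=onz(S,us,.0775);wt=onz(T,ut,.0775)
print("scene",fit(L,ws)); print("top",fit(L[:2],wt)); p,r=fit(np.r_[L,L[:2]],np.r_[ws,wt]);print("both",p)
c,s=np.cos(p[2]),np.sin(p[2])
for gx in(-.072,-.055): print(gx,p[0]+gx*c,p[1]+gx*s)
```

```text
scene (array([ 0.50753664,  0.20656087, -0.1510808 ]), array([[ 4.6, -0.2],
       [ 4.1, -1.6],
       [-2.1, -1.2],
       [-2.3,  2.7],
       [-2. , -2.4],
       [-2.2,  2.8]]))
top (array([ 0.50681945,  0.20645317, -0.14525643]), array([[ 0.3,  2.2],
       [-0.3, -2.2]]))
both [ 0.50737124  0.20662718 -0.15002404]
-0.072 0.43617997953492904 0.21738844102256016
-0.055 0.45298902677013214 0.21484758859774056
```

Run:
```python
from h import *
print(go([.450,.2153,.2405],2.994))
```

```text
(array([0.3654, 0.9264, 0.5931]), array([-0.0001, -0.0004,  0.0101]))
```

```bash
python3 -m inch '[[[0.37,0.93,0,0,0,0.01,1],[0.37,0.93,0,0,0,0.01,1],[0.37,0.93,0.05,0,0,0.01,1],[0.37,0.93,0.2,0,0,0.01,1],[0.37,0.93,0.3,0,0,0.01,1],[0.37,0.93,0.3,0,0,0.01,1]]]' 15
python3 - <<'E'
from h import *
print(go([.450,.2153,.2405],2.994))
E
```

```text
time: 10.95
tool_pos: [0.4488, 0.2158, 0.2979]
ee_rot: [-3.138, -0.003, 2.994]
contact_force: [0.6, 0.8, 0.3]
opening: 0.0869
grasp_force: 0.0
(array([-0.0072, -0.0007,  0.2869]), array([-0.003 , -0.0025, -0.    ]))
```

```bash
python3 -m inch '[[[-0.005,0,0.08,0,0,0,1],[-0.005,0,0.16,0,0,0,1],[-0.005,0,0.24,0,0,0,1],[-0.005,0,0.285,0,0,0,1],[-0.005,0,0.285,0,0,0,1]]]'
python3 -m inch '[[[0,0,0,0,0,0,0.3],[0,0,0,0,0,0,0.2],[0,0,0,0,0,0,0.2],[0,0,0,0,0,0,0.2]]]' 10
python3 - <<'E'
from h import *
f={n:cams.grab_frame(n) for n in("scene","top")}
a=f["top"]["img"][165:265,120:220];b=f["scene"]["img"][180:280,140:240]
cv2.imwrite("pics/f.png",cv2.resize(np.hstack([a,b]),None,fx=4,fy=4,interpolation=cv2.INTER_CUBIC))
E
```

```text
time: 11.58
tool_pos: [0.4505, 0.2151, 0.2425]
ee_rot: [-3.141, -0.0, 2.992]
contact_force: [0.1, -0.5, 0.3]
opening: 0.0873
grasp_force: 0.0
time: 12.08
tool_pos: [0.4504, 0.2151, 0.2425]
ee_rot: [3.141, 0.0, 2.992]
contact_force: [-0.2, 0.5, 0.2]
opening: 0.0565
grasp_force: 0.0
```

View pics/f.png

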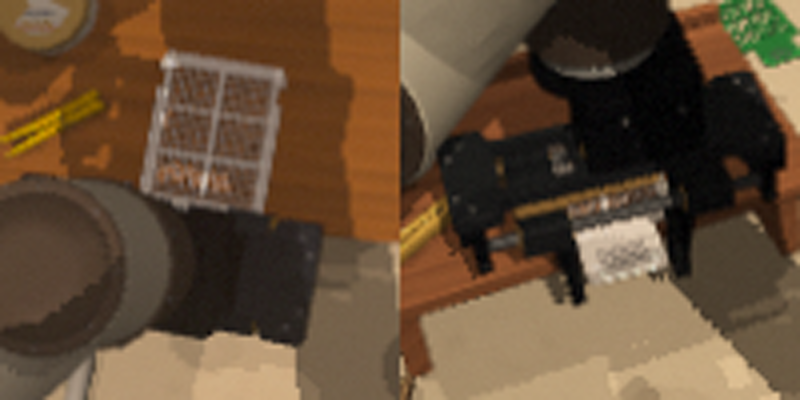

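The fingers straddle the tab: right picture, tab at about (625,250) between the fingers at (575,275) and (680,250). Closing now.

```bash
python3 -m inch '[[[0,0,0,0,0,0,0.1],[0,0,0,0,0,0,-0.2],[0,0,0,0,0,0,-0.2],[0,0,0,0,0,0,-0.2]]]' 15
python3 -m inch '[[[0,0,0,0,0,0,-0.2],[0,0,0,0,0,0,-0.2]]]' 40
python3 -m inch '[[[0,0,-0.03,0,0,0,-0.2],[0,0,-0.06,0,0,0,-0.2],[0,0,-0.1,0,0,0,-0.2],[0,0,-0.1,0,0,0,-0.2]]]'
python3 - <<'E'
from h import *
f={n:cams.grab_frame(n) for n in("scene","top")}
print(ctrl.get_state()["torque"])
a=f["top"]["img"][165:265,120:220];b=f["scene"]["img"][170:270,140:240]
cv2.imwrite("pics/g.png",cv2.resize(np.hstack([a,b]),None,fx=4,fy=4,interpolation=cv2.INTER_CUBIC))
E
```

```text
time: 12.68
tool_pos: [0.4504, 0.2151, 0.2424]
ee_rot: [3.142, -0.0, 2.992]
contact_force: [-1.6, 0.3, -0.0]
opening: 0.0494
grasp_force: 15.0
time: 12.92
tool_pos: [0.4504, 0.2151, 0.2424]
ee_rot: [3.142, 0.0, 2.992]
contact_force: [0.4, 0.4, -0.5]
opening: 0.0484
grasp_force: 40.0
time: 13.42
tool_pos: [0.4505, 0.2152, 0.2633]
ee_rot: [3.14, 0.001, 2.992]
contact_force: [1.2, 0.4, -0.8]
opening: 0.0484
grasp_force: 40.0
[-0.03558293  0.06696603  0.03006065]
```

View pics/g.png

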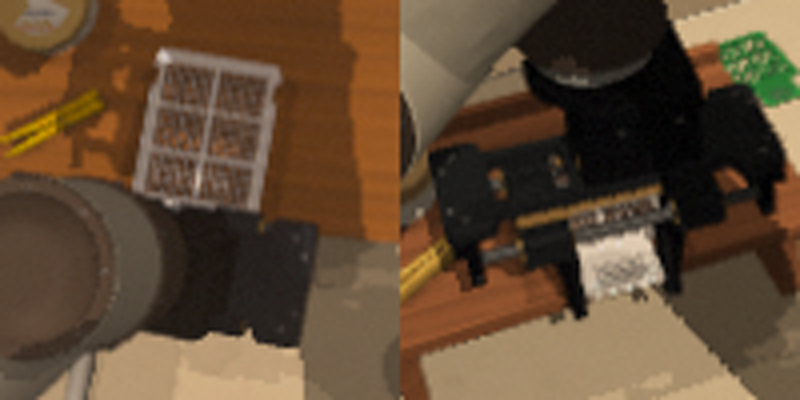

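Run:
```python
from h import *
T=cams.grab_frame("top");S=cams.grab_frame("scene")
c4=lambda P,k,o:(np.array(P,float)+.5)/k-.5+np.array(o)
ut=c4([[70,64],[308,62],[66,302],[312,299]],5,[305,145]);us=c4([[60,95],[175,190],[325,130]],5,[275,145])
Lt=[[.065,.065],[.065,-.065],[-.065,.065],[-.065,-.065]];Ls=[[.065,.065],[-.065,.065],[-.065,-.065]]
wt=onz(T,ut,.08);ws=onz(S,us,.08)
print(fit(Ls,ws));print(fit(Lt,wt));print(fit(Lt+Ls,np.r_[wt,ws])[0])
# edge-refine top view: sub-pixel brightness edges of the box
for n,f in(("top",T),("scene",S)):
  for l in("lintbox","lintbox_mouth","lintbox_home"):
    z={"lintbox":0}.get(l,.045)
    print(n,l,[(round(q["confidence"],2),onz(f,[q["uv"]],z).round(4).tolist()) for q in finder.landmark_of(n,l)][:1])
print(ctrl.get_state()["tool_pos"],ctrl.get_state()["ee_rot"])
print([np.round(q["uv"]).tolist() for q in finder.landmark_of("top","scrub_brush")])
```

```text
(array([ 0.58646367, -0.24331079,  0.03731097]), array([[ 5.8,  3.9],
       [-2.2,  0.8],
       [-3.5, -4.7]]))
(array([ 0.5849524 , -0.24459374,  0.01579176]), array([[ 3. ,  2.1],
       [ 1.1, -0.3],
       [-1.2, -1.3],
       [-2.9, -0.6]]))
[ 0.58546858 -0.24418356  0.02270293]
top lintbox [(0.76, [[0.5999, -0.2435, 0.0]])]
top lintbox_mouth [(0.73, [[0.52, -0.2443, 0.045]])]
top lintbox_home [(0.69, [[0.5496, -0.251, 0.045]])]
scene lintbox [(0.83, [[0.591, -0.2487, 0.0]])]
scene lintbox_mouth [(0.7, [[0.5213, -0.2388, 0.045]])]
scene lintbox_home [(0.67, [[0.5596, -0.2508, 0.045]])]
[0.45035094 0.21508212 0.26218951] [-3.14131137e+00 -2.27001062e-04  2.99251811e+00]
[[253.0, 251.0], [178.0, 182.0]]
```

Run:
```python
from h import *
T=cams.grab_frame("top"); g=cv2.GaussianBlur(T["img"].astype(np.float32),(0,0),.7)[:,:,0]  # blue: white vs tan
def edge(prof,lo):
    d=np.abs(np.diff(prof)); i=int(np.argmax(d)); 
    a,b,c=(d[i-1],d[i],d[i+1]) if 0<i<len(d)-1 else (0,1,0)
    return lo+i+.5+.5*(a-c)/(a-2*b+c-1e-9)
L=np.array([[edge(g[r,314:325],314),r] for r in range(162,202,2)]);Rr=np.array([[edge(g[r,362:373],362),r] for r in range(162,202,2)])
F=np.array([[c,edge(g[200:211,c],200)] for c in range(323,363,2)])
Bk=np.array([[c,edge(g[152:163,c],152)] for c in list(range(322,328))+list(range(359,364))])
for n,P,ax in(("left",L,1),("right",Rr,1),("front",F,0),("back",Bk,0)):
    W=onz(T,P,.08)[:,:2]; o=1-ax
    # ax==1: line along x: y=a+b x
    x,y=(W[:,0],W[:,1]) if ax else (W[:,1],W[:,0])
    for _ in range(3):
        k=np.polyfit(x,y,1);e=y-np.polyval(k,x);m=abs(e)<max(.001,1.5*np.median(abs(e)));x,y=x[m],y[m]
    print(n,"slope",k[0].round(4),"at centre",np.polyval(k,.585 if ax else -.244).round(4),len(x),(e.std()*1e3).round(2))
```

```text
left slope 0.0291 at centre -0.1814 20 0.36
right slope 0.0339 at centre -0.3076 19 0.35
front slope -0.0369 at centre 0.5223 20 0.31
back slope -0.0347 at centre 0.6475 11 0.26
```

```bash
python3 -m inch '[[[0,0,-0.1,0,0,0,-0.2],[0,-0.1,-0.2,0,0,0,-0.2],[0,-0.3,-0.2,0,0,0,-0.2],[0.02,-0.5,-0.2,0,0,0,-0.2],[0.02,-0.7,-0.2,0,0,0,-0.2],[0.02,-0.9,-0.2,0,0,0,-0.2]]]'
python3 -m inch '[[[0,-0.2,0,0,0,0,-0.2],[0,-0.4,0,0,0,0,-0.2],[0,-0.6,0,0,0,0,-0.2],[0,-0.8,0,0,0,0,-0.2],[0,-0.9,0,0,0,0,-0.2],[0,-0.95,0,0,0,0,-0.2]]]'
python3 - <<'E'
from h import *
print(go([.3655,-.252,.24],-3.1076))
E
```

```text
time: 14.78
tool_pos: [0.4192, 0.0365, 0.3025]
ee_rot: [3.141, 0.0, 2.993]
contact_force: [0.8, 0.1, -0.6]
opening: 0.0484
grasp_force: 40.0
time: 15.52
tool_pos: [0.3911, -0.1511, 0.3024]
ee_rot: [-3.142, -0.0, 2.991]
contact_force: [-0.3, -0.3, -1.1]
opening: 0.0485
grasp_force: 40.0
(array([ 0.0509, -0.5179,  0.3118]), array([-0.    , -0.    , -0.1763]))
```

```bash
python3 -m inch '[[[0.05,-0.15,0,0,0,-0.08,-0.2],[0.05,-0.3,0.05,0,0,-0.17,-0.2],[0.05,-0.45,0.15,0,0,-0.176,-0.2],[0.05,-0.52,0.25,0,0,-0.176,-0.2],[0.05,-0.52,0.31,0,0,-0.176,-0.2],[0.05,-0.52,0.31,0,0,-0.176,-0.2]]]'
python3 - <<'E'
from h import *
f={n:cams.grab_frame(n) for n in("scene","top")}
print(go([.3655,-.252,.214],-3.1076))
a=f["top"]["img"][150:280,290:400];b=f["scene"]["img"][130:260,260:410]
cv2.imwrite("pics/i.png",cv2.resize(np.hstack([a,b]),None,fx=3,fy=3,interpolation=cv2.INTER_CUBIC))
E
```

```text
time: 16.27
tool_pos: [0.3661, -0.2511, 0.2397]
ee_rot: [3.141, -0.002, -3.106]
contact_force: [0.6, -0.1, -0.3]
opening: 0.0482
grasp_force: 40.0
(array([ 0.0057, -0.0044,  0.1341]), array([-0.0004,  0.0007,  0.0025]))
```

View pics/i.png

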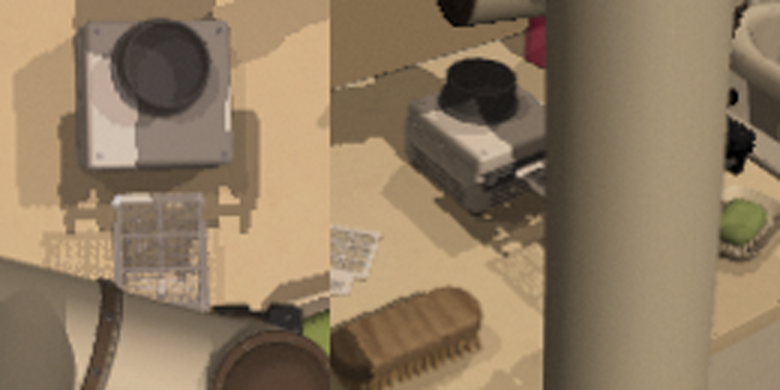

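Run:
```python
from h import *
T=cams.grab_frame("top"); g=cv2.GaussianBlur(T["img"].astype(np.float32),(0,0),.6)[:,:,0]
rows=range(217,246,2); z=.2397-.1675+.003
def ed(r,lo,hi,first):
    d=np.diff(g[r,lo:hi]); i=int(np.argmax(d) if first else np.argmin(d)); return lo+i+.5
L=onz(T,[[ed(r,323,332,1),r] for r in rows],z);Q=onz(T,[[ed(r,354,364,0),r] for r in rows],z)
for n,W in(("L",L),("R",Q)): 
    k=np.polyfit(W[:,0],W[:,1],1); print(n,k.round(4),np.polyval(k,.45).round(4),(W[:,1]-np.polyval(k,W[:,0])).std().round(4))
col=g[208:222,338:348].mean(1); print(np.round(col), onz(T,[[343,208+np.argmax(np.diff(col))+.5]],z))
s=ctrl.get_state(); p,y=s["tool_pos"],s["ee_rot"][2]+np.pi; print("expected mid y at x=.45",p[1]+(.45-p[0])*np.tan(y),"yaw",y,"end x",p[0]+.1295*np.cos(y))
```

```text
L [-0.0664 -0.1748] -0.2046 0.0039
R [-0.1244 -0.2305] -0.2864 0.0049
[ 60.  60.  60.  60.  61.  69. 100. 124. 128. 112.  99.  95.  96.  96.] [[ 0.49909702 -0.24706013  0.0752    ]]
expected mid y at x=.45 -0.2480393159269483 yaw 0.03660988993197778 end x 0.4960381487596301
```

```bash
python3 -m inch '[[[0,-0.004,0.05,0,0,0,-0.2],[0,-0.004,0.1,0,0,0,-0.2],[0,-0.004,0.13,0,0,0,-0.2],[-0.05,-0.004,0.13,0,0,0,-0.2],[-0.1,-0.004,0.13,0,0,0,-0.2],[-0.11,-0.004,0.13,0,0,0,-0.2],[-0.11,-0.004,0.13,0,0,0,-0.2]]]'
python3 -m inch '[[[-0.01,0,0,0,0,0,-0.2],[-0.02,0,0,0,0,0,-0.2],[-0.03,0,0,0,0,0,-0.2],[-0.04,0,0,0,0,0,-0.2],[-0.04,0,0,0,0,0,-0.2]]]'
python3 -m inch '[[[-0.01,0,0,0,0,0,-0.2],[-0.02,0,0,0,0,0,-0.2],[-0.03,0,0,0,0,0,-0.2],[-0.04,0,0,0,0,0,-0.2],[-0.04,0,0,0,0,0,-0.2]]]'
```

```text
time: 17.3
tool_pos: [0.3883, -0.2516, 0.2144]
ee_rot: [3.142, 0.0, -3.106]
contact_force: [1.0, 0.7, -0.3]
opening: 0.0487
grasp_force: 40.0
time: 17.92
tool_pos: [0.3963, -0.2513, 0.2144]
ee_rot: [-3.142, 0.0, -3.106]
contact_force: [-0.5, -0.2, -0.4]
opening: 0.0487
grasp_force: 40.0
time: 18.55
tool_pos: [0.4043, -0.251, 0.2144]
ee_rot: [-3.142, 0.0, -3.106]
contact_force: [0.1, 0.1, -1.0]
opening: 0.0485
grasp_force: 40.0
```

```bash
python3 -m inch '[[[-0.015,0,0,0,0,0,-0.2],[-0.03,0,0,0,0,0,-0.2],[-0.045,0,0,0,0,0,-0.2],[-0.06,0,0,0,0,0,-0.2],[-0.06,0,0,0,0,0,-0.2]]]'
python3 -m inch '[[[-0.015,0,0,0,0,0,-0.2],[-0.03,0,0,0,0,0,-0.2],[-0.045,0,0,0,0,0,-0.2],[-0.06,0,0,0,0,0,-0.2],[-0.06,0,0,0,0,0,-0.2]]]'
```

```text
time: 19.18
tool_pos: [0.4164, -0.2506, 0.2143]
ee_rot: [-3.142, 0.0, -3.106]
contact_force: [-0.5, -1.3, -0.5]
opening: 0.0485
grasp_force: 40.0
time: 19.8
tool_pos: [0.4284, -0.2502, 0.2143]
ee_rot: [-3.142, 0.0, -3.106]
contact_force: [0.4, 0.1, -0.5]
opening: 0.0483
grasp_force: 40.0
```

```bash
python3 -m inch '[[[-0.02,0,0,0,0,0,-0.2],[-0.04,0,0,0,0,0,-0.2],[-0.06,0,0,0,0,0,-0.2],[-0.08,0,0,0,0,0,-0.2],[-0.1,0,0,0,0,0,-0.2],[-0.12,0,0,0,0,0,-0.2],[-0.12,0,0,0,0,0,-0.2]]]'
python3 -m inch '[[[-0.02,0,0,0,0,0,-0.2],[-0.04,0,0,0,0,0,-0.2],[-0.06,0,0,0,0,0,-0.2],[-0.08,0,0,0,0,0,-0.2],[-0.1,0,0,0,0,0,-0.2],[-0.1,0,0,0,0,0,-0.2]]]'
```

```text
time: 20.68
tool_pos: [0.4524, -0.2493, 0.2143]
ee_rot: [-3.142, 0.0, -3.106]
contact_force: [0.3, -0.0, -0.3]
opening: 0.0485
grasp_force: 40.0
time: 21.42
tool_pos: [0.4724, -0.2486, 0.2143]
ee_rot: [-3.142, 0.0, -3.106]
contact_force: [0.9, -0.5, 0.1]
opening: 0.0484
grasp_force: 40.0
```

Slow steps now into the catches.

```bash
python3 -m inch '[[[-0.01,0,0,0,0,0,-0.2],[-0.02,0,0,0,0,0,-0.2],[-0.03,0,0,0,0,0,-0.2],[-0.04,0,0,0,0,0,-0.2],[-0.04,0,0,0,0,0,-0.2]]]'
python3 -m inch '[[[-0.01,0,0,0,0,0,-0.2],[-0.02,0,0,0,0,0,-0.2],[-0.02,0,0,0,0,0,-0.2]]]'
python3 -m inch '[[[-0.01,0,0,0,0,0,-0.2],[-0.02,0,0,0,0,0,-0.2],[-0.02,0,0,0,0,0,-0.2]]]'
```

```text
time: 22.05
tool_pos: [0.4801, -0.2485, 0.2143]
ee_rot: [-3.141, -0.0, -3.107]
contact_force: [-0.1, -1.5, -0.9]
opening: 0.048
grasp_force: 40.0
time: 22.42
tool_pos: [0.4831, -0.2485, 0.2139]
ee_rot: [3.141, -0.003, -3.108]
contact_force: [-3.4, -2.6, -0.6]
opening: 0.0488
grasp_force: 40.0
time: 22.8
tool_pos: [0.486, -0.248, 0.2133]
ee_rot: [3.14, -0.007, -3.108]
contact_force: [-6.3, -2.1, 0.0]
opening: 0.0486
grasp_force: 40.0
```

```bash
python3 -m inch '[[[-0.01,0,0,0,0,0,-0.2],[-0.02,0,0,0,0,0,-0.2],[-0.02,0,0,0,0,0,-0.2]]]'
python3 -m inch '[[[-0.01,0,0,0,0,0,-0.2],[-0.015,0,0,0,0,0,-0.2],[-0.015,0,0,0,0,0,-0.2]]]'
python3 -m inch '[[[-0.01,0,0,0,0,0,-0.2],[-0.01,0,0,0,0,0,-0.2]]]'
```

```text
time: 23.18
tool_pos: [0.4907, -0.2478, 0.2136]
ee_rot: [3.14, -0.004, -3.107]
contact_force: [-4.5, 0.4, -0.4]
opening: 0.0485
grasp_force: 40.0
time: 23.55
tool_pos: [0.4922, -0.2476, 0.2129]
ee_rot: [3.139, -0.009, -3.108]
contact_force: [-8.6, -2.8, 0.1]
opening: 0.0488
grasp_force: 40.0
time: 23.8
tool_pos: [0.4948, -0.2476, 0.2131]
ee_rot: [3.139, -0.007, -3.108]
contact_force: [-6.5, -1.0, -0.5]
opening: 0.0484
grasp_force: 40.0
```

```bash
for i in 1 ; do python3 -m inch '[[[-0.008,0,0,0,0,0,-0.2],[-0.008,0,0,0,0,0,-0.2]]]'
python3 -m inch '[[[-0.008,0,0,0,0,0,-0.2],[-0.008,0,0,0,0,0,-0.2]]]'
python3 -m inch '[[[-0.005,0,0,0,0,0,-0.2],[-0.005,0,0,0,0,0,-0.2]]]'; done
```

```text
time: 24.05
tool_pos: [0.4958, -0.2475, 0.2129]
ee_rot: [3.139, -0.01, -3.109]
contact_force: [-7.4, -1.8, 0.6]
opening: 0.0485
grasp_force: 40.0
time: 24.3
tool_pos: [0.4965, -0.2475, 0.2125]
ee_rot: [3.138, -0.013, -3.109]
contact_force: [-10.4, -2.3, 0.7]
opening: 0.0488
grasp_force: 40.0
time: 24.55
tool_pos: [0.4969, -0.2475, 0.2125]
ee_rot: [3.138, -0.014, -3.109]
contact_force: [-12.3, -2.6, 0.4]
opening: 0.0486
grasp_force: 40.0
```

```bash
python3 -m inch '[[[-0.006,0,0,0,0,0,-0.2],[-0.006,0,0,0,0,0,-0.2]]]'
python3 -m inch '[[[-0.006,0,0,0,0,0,-0.2],[-0.006,0,0,0,0,0,-0.2]]]'
python3 - <<'E'
from h import *
T=cams.grab_frame("top")
for l in("screen_tab","screen"): print([(np.round(q["uv"],1).tolist(),round(q["confidence"],2),onz(T,[q["uv"]],.0465).round(4).tolist()) for q in finder.landmark_of("top",l)])
E
```

```text
time: 24.8
tool_pos: [0.4976, -0.2475, 0.2124]
ee_rot: [3.138, -0.016, -3.109]
contact_force: [-13.3, -2.2, 1.6]
opening: 0.0484
grasp_force: 40.0
time: 25.05
tool_pos: [0.4984, -0.2475, 0.2123]
ee_rot: [3.137, -0.017, -3.109]
contact_force: [-13.4, -2.0, 3.5]
opening: 0.0488
grasp_force: 40.0
[([247.6, 210.5], 0.7, [[0.5035, 0.0048, 0.0465]]), ([165.4, 218.7], 0.7, [[0.4768, 0.2273, 0.0465]]), ([253.0, 151.9], 0.62, [[0.6629, -0.0068, 0.0465]])]
[([255.1, 134.8], 0.63, [[0.7103, -0.0117, 0.0465]]), ([262.3, 200.0], 0.48, [[0.5325, -0.0343, 0.0465]])]
```

```bash
python3 -m inch '[[[-0.006,0,0,0,0,0,-0.2],[-0.006,0,0,0,0,0,-0.2]]]'
python3 -m inch '[[[-0.006,0,0,0,0,0,-0.2],[-0.006,0,0,0,0,0,-0.2]]]'
python3 - <<'E'
from h import *
s=ctrl.get_state();print(s["tool_pos"],R.from_euler('xyz',s["ee_rot"]).apply([0,0,.164])+s["tool_pos"],s["contact_force"],s["torque"])
E
```

```text
time: 25.45
tool_pos: [0.4992, -0.2475, 0.2123]
ee_rot: [3.137, -0.019, -3.109]
contact_force: [-14.5, -3.8, 3.7]
opening: 0.0487
grasp_force: 40.0
time: 25.7
tool_pos: [0.4997, -0.2475, 0.2123]
ee_rot: [3.137, -0.021, -3.11]
contact_force: [-17.5, -3.7, 5.0]
opening: 0.0488
grasp_force: 40.0
[ 0.49974728 -0.24751685  0.21227931] [ 0.49627357 -0.24682853  0.04831754] [-17.45663829  -3.72854206   5.04494579] [-1.12470334  4.94528502 -0.25591743]
```

```bash
cat > st.py <<'E'
from h import *
s=ctrl.get_state();print("GP",(R.from_euler('xyz',s["ee_rot"]).apply([0,0,.164])+s["tool_pos"]).round(4),s["contact_force"].round(1))
E
python3 -m inch '[[[-0.005,0,0,0,0,0,-0.2],[-0.005,0,0,0,0,0,-0.2]]]'; python3 st.py
python3 -m inch '[[[0.01,0,0,0,0,0,-0.2],[0.015,0,0,0,0,0,-0.2],[0.015,0,0,0,0,0,-0.2]]]'; python3 st.py
python3 -m inch '[[[0.01,0,0,0,0,0,-0.2],[0.01,0,0,0,0,0,-0.2]]]'; python3 st.py
```

```text
time: 25.95
tool_pos: [0.5001, -0.2475, 0.2122]
ee_rot: [3.136, -0.023, -3.11]
contact_force: [-18.8, -3.5, 6.4]
opening: 0.0485
grasp_force: 40.0
GP [ 0.4963 -0.2468  0.0483] [-18.8  -3.5   6.4]
time: 26.32
tool_pos: [0.4988, -0.2475, 0.2124]
ee_rot: [3.137, -0.017, -3.109]
contact_force: [-14.2, -3.2, 3.0]
opening: 0.0486
grasp_force: 40.0
GP [ 0.4959 -0.2469  0.0484] [-14.2  -3.2   3. ]
time: 26.58
tool_pos: [0.4972, -0.2476, 0.2124]
ee_rot: [3.138, -0.016, -3.109]
contact_force: [-13.7, -3.2, 1.3]
opening: 0.0482
grasp_force: 40.0
GP [ 0.4947 -0.247   0.0484] [-13.7  -3.2   1.3]
```

```bash
python3 -m inch '[[[0.006,0,0,0,0,0,-0.2],[0.006,0,0,0,0,0,-0.2]]]'; python3 st.py
python3 -m inch '[[[0.006,0,0,0,0,0,-0.2],[0.006,0,0,0,0,0,-0.2]]]'; python3 st.py
```

```text
time: 26.82
tool_pos: [0.4967, -0.2475, 0.2125]
ee_rot: [3.138, -0.013, -3.109]
contact_force: [-12.0, -3.0, 0.2]
opening: 0.0484
grasp_force: 40.0
GP [ 0.4945 -0.247   0.0485] [-12.   -3.    0.2]
time: 27.08
tool_pos: [0.4962, -0.2475, 0.2127]
ee_rot: [3.138, -0.011, -3.109]
contact_force: [-9.7, -3.2, 0.3]
opening: 0.0485
grasp_force: 40.0
GP [ 0.4943 -0.247   0.0487] [-9.7 -3.2  0.3]
```

```bash
python3 -m inch '[[[0.008,0,0,0,0,0,-0.2],[0.008,0,0,0,0,0,-0.2]]]'; python3 st.py
python3 -m inch '[[[0.008,0,0,0,0,0,-0.2],[0.008,0,0,0,0,0,-0.2]]]'; python3 st.py
```

```text
time: 27.32
tool_pos: [0.4955, -0.2475, 0.2131]
ee_rot: [3.139, -0.008, -3.108]
contact_force: [-7.7, -1.4, 0.1]
opening: 0.0485
grasp_force: 40.0
GP [ 0.4941 -0.2471  0.0491] [-7.7 -1.4  0.1]
time: 27.58
tool_pos: [0.4948, -0.2475, 0.2135]
ee_rot: [3.14, -0.005, -3.108]
contact_force: [-6.0, -0.6, -1.0]
opening: 0.0488
grasp_force: 40.0
GP [ 0.494  -0.2472  0.0495] [-6.  -0.6 -1. ]
```

```bash
python3 -m inch '[[[0.008,0,0,0,0,0,-0.2],[0.008,0,0,0,0,0,-0.2]]]'; python3 st.py
python3 -m inch '[[[0.006,0,0,0,0,0,-0.2],[0.006,0,0,0,0,0,-0.2]]]'; python3 st.py
```

```text
time: 27.82
tool_pos: [0.4942, -0.2476, 0.214]
ee_rot: [3.141, -0.002, -3.107]
contact_force: [-4.6, 0.5, -1.3]
opening: 0.0485
grasp_force: 40.0
GP [ 0.4939 -0.2474  0.05  ] [-4.6  0.5 -1.3]
time: 28.08
tool_pos: [0.4938, -0.2477, 0.2144]
ee_rot: [3.141, 0.0, -3.106]
contact_force: [-2.8, 0.9, -0.4]
opening: 0.0484
grasp_force: 40.0
GP [ 0.4939 -0.2476  0.0504] [-2.8  0.9 -0.4]
```

Caught: it holds at home while the push drops off. I'll let go gently, rise, and look.

```bash
python3 -m inch '[[[0.003,0,0,0,0,0,-0.2],[0.003,0,0,0,0,0,-0.2]]]' 5; python3 st.py
python3 -m inch '[[[0.003,0,0,0,0,0,0.3],[0.003,0,0,0,0,0,0.6],[0.003,0,0,0,0,0,0.6],[0.003,0,0,0,0,0,0.6]]]'
python3 -m inch '[[[0,0,-0.1,0,0,0,0.6],[0,0,-0.3,0,0,0,0.6],[0,0,-0.6,0,0,0,0.6],[0.3,0.2,-0.8,0,0,0,0.6],[0.3,0.4,-0.8,0,0,0,0.6],[0.3,0.6,-0.8,0,0,0,0.6],[0.3,0.9,-0.8,0,0,0,0.6],[0.3,0.9,-0.8,0,0,0,0.6]]]'
python3 - <<'E'
from h import *
f={n:cams.grab_frame(n) for n in("top","scene")}
for n in f:
  for l in("screen_tab","lintbox_mouth"): print(n,l,[(np.round(q["uv"],1).tolist(),round(q["confidence"],2),onz(f[n],[q["uv"]],.0465).round(4).tolist()) for q in finder.landmark_of(n,l)])
g=f["top"]["img"]
print(g[200:228:1,343].astype(int).sum(1)//3)
for r in range(212,224,2): print(r,g[r,328:360].astype(int).sum(1)//3)
print(onz(f["top"],[[343,r] for r in(205,210,215,220)],.0475)[:,0].round(4))
E
```

```text
time: 28.32
tool_pos: [0.4936, -0.2476, 0.2146]
ee_rot: [-3.141, 0.002, -3.105]
contact_force: [-2.3, 2.7, -0.1]
opening: 0.05
grasp_force: 5.0
GP [ 0.4939 -0.2477  0.0506] [-2.3  2.7 -0.1]
time: 28.82
tool_pos: [0.4927, -0.2481, 0.2146]
ee_rot: [-3.141, 0.001, -3.106]
contact_force: [0.1, 0.6, 0.8]
opening: 0.0687
grasp_force: 0.0
time: 29.82
tool_pos: [0.4259, -0.0673, 0.3749]
ee_rot: [3.141, 0.002, -3.1]
contact_force: [-0.5, -0.7, 0.5]
opening: 0.0697
grasp_force: 0.0
top screen_tab [([249.8, 212.1], 0.85, [[0.4993, -0.0012, 0.0465]]), ([343.3, 221.6], 0.74, [[0.4779, -0.2539, 0.0465]]), ([253.2, 152.0], 0.74, [[0.6626, -0.0074, 0.0465]]), ([338.1, 194.5], 0.62, [[0.551, -0.2392, 0.0465]])]
top lintbox_mouth [([341.0, 203.6], 0.59, [[0.5264, -0.2473, 0.0465]])]
scene screen_tab [([262.8, 227.1], 0.76, [[0.4525, 0.0234, 0.0465]]), ([238.5, 197.3], 0.72, [[0.6002, 0.0198, 0.0465]]), ([329.2, 190.9], 0.5, [[0.4921, -0.2398, 0.0465]])]
scene lintbox_mouth [([323.1, 184.8], 0.79, [[0.5268, -0.2434, 0.0465]])]
[189 190 191 188 179 132 134 152 159 172 186 191 162 162 154 162 169 153
 16
[... 178 characters left out ...]
[133 133 133 137 186 190 191 187 163 161 162 161 160 153 155 154 153 152
 162 180 188 193 181 158 157 156 157 162 160 158 158 164]
216 [147 146 148 148 170 191 189 186 155 156 168 168 169 168 167 169 170 170
 180 195 194 197 181 158 158 156 166 170 169 170 170 171]
218 [147 146 147 149 176 194 190 193 167 167 167 168 161 163 165 163 164 167
 186 204 195 195 179 158 158 156 165 170 170 172 171 172]
220 [147 147 147 148 157 184 190 195 197 195 196 195 194 196 195 194 195 194
 181 175 183 173 163 157 158 158 166 171 172 171 172 171]
222 [147 148 146 144 145 146 151 171 169 157 158 157 155 155 155 155 158 157
 157 157 158 158 157 158 157 158 166 170 170 172 171 171]
[0.5227 0.5092 0.4957 0.4822]
```

The free end of the tab shows at row 221 in the top picture, x ≈ 0.480, which matches home (0.480). The arm is clear, so I am handing in.

```bash
python3 -c "
from cell import ctrl
print(ctrl.close_job())"
```

```text
the job is handed in; nothing more can be done
None
```

The lint screen is in the vent box's slot and has been let go; it held at home as I eased off the push, and the top camera afterwards put its tab end where home should be (push peaked at about 19 N, about 30 s used of 72 s).

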